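# Heating controller up four clicks, then start

## Task

Turn the large dial on the heating controller exactly four clicks clockwise (seen from above) from where it stands, gently pushing the side of its bar with a fingertip rather than gripping it; then press the round start button fully in and let it come back up. Leave the small knob, the glassware and the other loose things as they stand.

Things in the scene. Friction and masses are not known exactly. Their poses are not given: they have to be found in the camera images.
- controller: heating controller: fixed white flat-topped case with grey top panel, 200 (its x) by 280 (its y) mm, 70 high; origin at the centre of its underside, on the table. At yaw 0 its x axis points away from the robot, y to the left. Large dial on its left (+y) half; push button on its right half, nearer the robot; small knob on its right half, farther away
- dial_disc (a point): on the large dial's vertical axis, on top of its disc (black, 82 mm across, top 82 mm above the table). White ticks on the panel, 51 to 63 mm from the axis, mark its 12 click positions, 20 degrees apart, with a stop at each end; it starts in one of the four most anticlockwise
- dial_axis (a point): on the large dial's axis, at the top of its upright grip bar (104 mm above the table). The bar crosses the disc, is 12 mm thick and rises 22 mm above the disc; its pointer end (white line on top) reaches 46 mm from the axis, 5 mm beyond the disc, its other end 36 mm
- dial_tip (a point): on top of the bar at its pointer end, on its centreline, 40 mm from the axis; turns with the dial (dial_axis to dial_tip is the pointer's direction). Leaving a click takes some 0.1 to 0.15 N m (3 to 5 N at 30 mm); past half-way the dial snaps on by itself into the next click and stays there, running up to 10 degrees ahead of the finger
- start_top (a point): centre of the top face of the round start push button (30 mm across, in a low round housing; its top stands 22 mm above the panel, 92 mm above the table); moves with the button, which goes straight down
- start (a joint): travel of the push button: 0 released, 0.006 m fully in; springs back by itself; fully in takes 5 N
- trim_mark (a point): point on top of the small round knob, 12 mm from its axis (knob 28 mm across, 17 high, on the same panel); turns with it; to be left alone
- flask_large_mid (a point): conical glass flask, 84 mm wide, 140 tall; stands beyond the controller's left end (+y side); point on its axis about half-way up; loose, to be left alone
- flask_small_mid (a point): conical glass flask, 64 mm wide, 105 tall; behind the controller's left end; point on its axis about half-way up; loose, to be left alone
- beaker_mid (a point): glass beaker, 60 mm wide, 70 tall; beyond the controller's right end; point on its axis about half-way up; loose, to be left alone
- cylinder_mid (a point): measuring cylinder on a round foot, 70 mm wide foot, 28 mm tube, 205 tall; behind the controller; point on its axis about half-way up; loose, to be left alone
- jar_mid (a point): small amber capped jar, 28 mm wide, 42 tall; stands on the controller's own top near its far edge; point on its axis about half-way up; loose, to be left alone
- stopper_mid (a point): tapered rubber stopper, 32 mm wide, 26 tall; beside the controller's near left corner; point on its axis about half-way up; loose, to be left alone
- wash_bottle_mid (a point): white plastic bottle, 60 mm wide, 150 tall; behind the controller's right end; point on its axis about half-way up; loose, to be left alone

How it is judged:
On the way, in this order (a step that is already met when the one before it is completed fails the run):
1. the dial stands four clicks clockwise of its start (distance of dial_tip from where it was at the start of the episode between 0.04759 and 0.05507 m), for 0.2 s.
2. the start button is pressed fully in (value of joint start above 0.0045 m), for 0.05 s.
At the end, for the whole second after the job is handed in: The dial rests four clicks (80 degrees, within 7) clockwise of where it started, and the start button, pressed to at least 4.5 of its 6 mm after that, is up again (under 1.5 mm) (all of step 1 and value of joint start below 0.0015 m); the robot touches nothing.
It fails at once if the start button is pressed while the dial is not four clicks on (value of joint start above 0.0045 m and not (distance of dial_tip from where it was at the start of the episode between 0.04759 and 0.05507 m)).
It fails at once if the dial is gripped or forced (over 20 N from the fingers) (contact force between the fingers and dial above 20 N).
It fails at once if the small knob is turned (its mark moves over 5 mm) (distance of trim_mark from where it was at the start of the episode above 0.005 m).
It fails at once if a loose bystander is shifted over 20 mm, lifted or knocked over (distance of any of flask_large_mid, flask_small_mid, beaker_mid, cylinder_mid, jar_mid, stopper_mid, wash_bottle_mid from where it was at the start of the episode above 0.02 m).
It also fails if it takes over 53 s, if anything falls off the work surface, if the arm or the gripper's body presses on something with over 40 N, if the wrist force passes 120 N, or if a joint passes its speed limit or range.

## Robot

A 6-joint arm with a two-finger parallel gripper is mounted at the origin on the work surface. World frame = base frame: x ahead of the robot, y to its left, z up, the work surface at z = 0. Lengths are in m, angles in rad, forces in N, time in s.
With the tool pointing down it reaches from about 0.375 to 0.975 m from the base axis. Payload 3.8 kg.
Tool frame: the origin (TCP) lies midway between the tips of the shut fingers; the grasp point (between the pads) lies 19 mm behind it; x points along the fingers, y is the direction in which the jaws open and shut, and the axes are right-handed (so a half turn about x gives the same grasp; the last joint's range is limited). The gripper opens to 88 mm and grips with 3 to 60 N. Pads are 18 mm wide; open, the fingers measure 123 mm over their backs; the gripper's body (75 mm by 187 mm) begins 45 mm behind the grasp point.
Start: joints at [1.098, 0.264, 1.604, -0, 1.274, -0.037], TCP at [0.285, 0.612, 0.239] pointing down, gripper open.
Joint ranges: [-2.63, 2.63], [-0.94, 2.18], [0.31, 2.57], [-1.31, 4.45], [0, 2.66], [-2.55, 2.55]. Speed limits (rad/s): [2.57, 2.57, 3.14, 3.14, 3.14, 3.14].

## Interface

Orientations are given as a rotation vector (axis times angle).
In Python, from cell import manip, inverse_kinematics, cams, order gives the robot as it stands. Calls block until the motion is done:
- manip.move_pose(position, orientation): joint-space move of the TCP to a pose.
- manip.move_linear(position, rate=0.15, rot=None): straight line of the TCP; rot=None keeps the orientation; rate is the mean speed in m/s.
- manip.set_joints(angles): joint-space move.
- manip.set_gripper(opening, force=None): finger opening in m; force is the grip in N (None keeps the last); returns when the fingers have stopped.
- manip.dwell(seconds).
- inverse_kinematics(position, orientation): joint angles nearest the present ones, or None.
- manip.state(): the state.
- cams.capture(name): name is "scene" or "top"; returns a dict with "image" (420x560x3 uint8, blue, green, red), "z_map" (420x560 float32, m along the optical axis (not along the pixel's ray), 0 where there is no reading), "intrinsics" (3x3 intrinsics, pixels), "k1" (the pictures are not rectified: a ray, as slopes to the right and down, at radius r is drawn at 1 + k1 r^2 times it, then the intrinsics apply), "position" and "orientation" of the camera in the world. Camera axes: x right, y down, z forward; pixel columns grow to the right and rows downward; lengths in m; the calibration is good to about 2 mm. A picture is of the moment at which its call begins.
A pose or a line that the arm cannot do raises manip.IKError and nothing moves.
- order.close_job(): hands the job in, once; it reports no verdict.
The state is a dict: "clock": time; "joint_pos": joint angles; "joint_velocities": joint speeds; "tau": joint torques, N m; "tool_pos": TCP position; "tcp_rot": TCP orientation; "contact_force": force on the tool from outside, world axes, zero at the start; "moment": the same for the moment, N m; "gripper_width": finger opening in m.
Only numpy, scipy, OpenCV 4.12 (cv2) and the standard library are available. Lean on these libraries where they do the work, as an engineer would, in place of code of your own. Each camera call takes 0.05 s, during which the arm holds its last target.

## Working session

There is one attempt and no reset: what is moved stays moved. The work goes in short steps, each a Python script; the robot and the scene stay as the last script left them, time stands still between calls to the robot, and variables do not carry over. Pictures are saved under pics/ and viewed, and the job is handed in when it is done.

```bash
mkdir -p pics; ls
python3 - <<'E'
from cell import manip,cams
import cv2,numpy as np,pickle
s=manip.state(); print(s['clock'],s['tool_pos'],s['tcp_rot'],s['gripper_width'])
for n in('scene','top'):
    c=cams.capture(n); pickle.dump(c,open(f'pics/{n}0.pkl','wb')); cv2.imwrite(f'pics/{n}0.png',c['image']); print(n,c['intrinsics'],c['k1'],c['position'],c['orientation'])
E
```

```text
pics
0.0 [0.28464271 0.61127231 0.23741147] [ 0.34012231  1.54415735 -0.34350342] 0.08823393746989755
scene [[379.17485577   0.         279.53935719]
 [  0.         379.17485577 212.22442132]
 [  0.           0.           1.        ]] 0.029310226433918805 [0.98573098 0.32265734 0.61730881] [-1.09273897 -2.48391922  0.87835874]
top [[448.20921976   0.         278.26777897]
 [  0.         448.20921976 209.88655404]
 [  0.           0.           1.        ]] 0.020762755251721814 [0.54546254 0.03450457 0.90556637] [-2.21387011  2.17119976 -0.13248784]
```

View pics/top0.png

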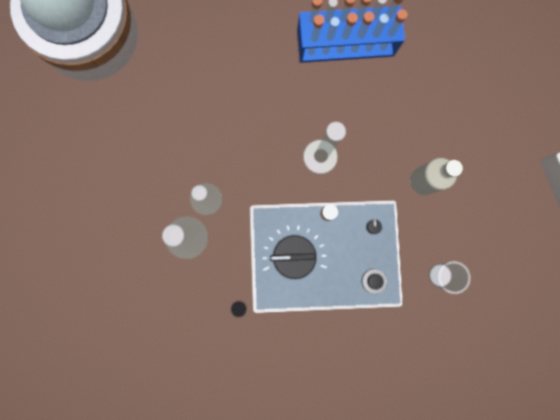

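View pics/scene0.png

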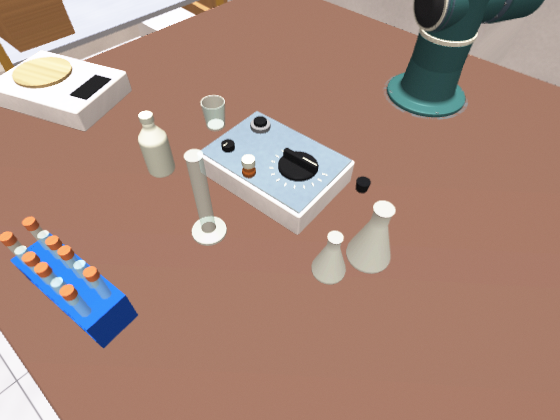

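The top view shows the dial at about (295,257) with its pointer to the left at (271,258). The button is at (375,281), the small knob at (375,227) and the jar at (330,212). Next I'll zoom in and measure.

```bash
cat > h.py <<'E'
import numpy as np,cv2,pickle
from scipy.spatial.transform import Rotation as R
def ray(c,u,v):
    K=c['intrinsics'];p=cv2.undistortPoints(np.array([[[u,v]]],float),K,np.array([c['k1'],0,0,0,0.]))[0,0]
    return R.from_rotvec(c['orientation']).apply([p[0],p[1],1])
def atz(c,u,v,z):
    d=ray(c,u,v);o=np.array(c['position']);return o+d*(z-o[2])/d[2]
def proj(c,P):
    q=R.from_rotvec(c['orientation']).inv().apply(np.atleast_2d(P)-c['position'])
    return cv2.projectPoints(q,np.zeros(3),np.zeros(3),c['intrinsics'],np.array([c['k1'],0,0,0,0.]))[0][:,0]
E
python3 - <<'E'
from h import *
t=pickle.load(open('pics/top0.pkl','rb'));s=pickle.load(open('pics/scene0.pkl','rb'))
im=t['image'][190:330,225:425];cv2.imwrite('pics/topz.png',cv2.resize(im,None,fx=4,fy=4,interpolation=cv2.INTER_CUBIC))
im=s['image'][90:230,190:390];cv2.imwrite('pics/scenez.png',cv2.resize(im,None,fx=4,fy=4,interpolation=cv2.INTER_CUBIC))
E
```

```text
(no output)
```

View pics/topz.png

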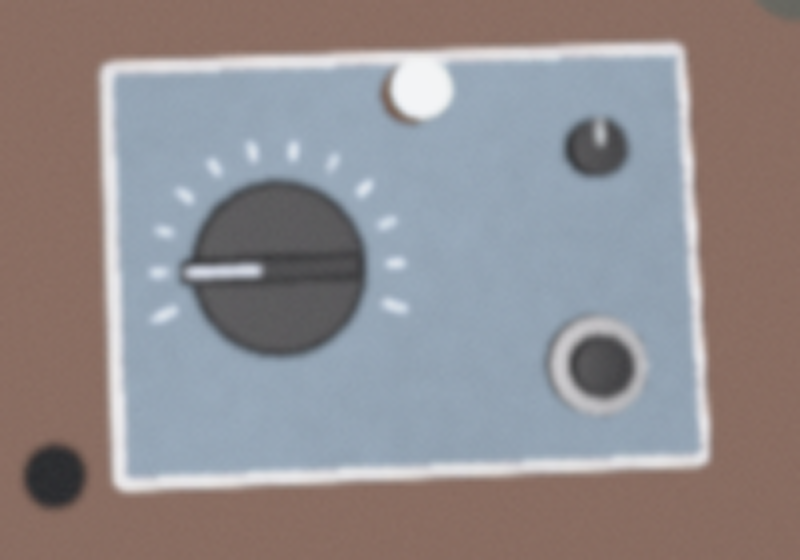

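View pics/scenez.png

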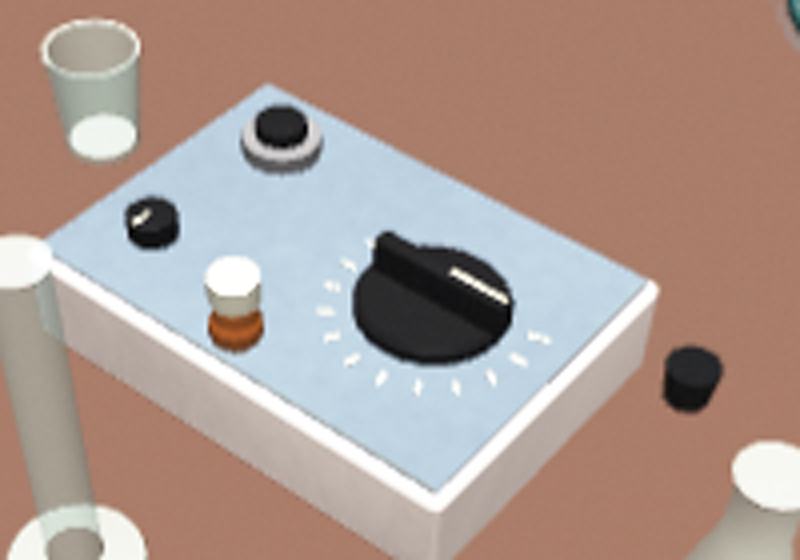

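The zoom shows 12 ticks. The pointer is on the second from the anticlockwise end (about (160,272) zoomed), so the target is the sixth tick (about (252,152)).

Run:
```python
from h import *
from scipy.optimize import least_squares
t=pickle.load(open('pics/top0.pkl','rb'));s=pickle.load(open('pics/scene0.pkl','rb'))
Z=lambda u,v,z:atz(t,225+(u+.5)/4-.5,190+(v+.5)/4-.5,z)
S=lambda u,v,z:atz(s,190+(u+.5)/4-.5,90+(v+.5)/4-.5,z)
tk=np.array([Z(u,v,.07)[:2] for u,v in [(164,315),(160,272),(164,231),(184,195),(213,166),(252,152),(293,150),(333,162),(365,187),(388,223),(396,264),(395,307)]])
i=np.arange(12)
f=lambda p:(tk-np.c_[p[0]+.057*np.cos(p[2]-i*np.radians(20)),p[1]+.057*np.sin(p[2]-i*np.radians(20))]).ravel()
r=least_squares(f,[.5,0,2]);ax=r.x[:2];print('axis',ax,'th0',np.degrees(r.x[2]),abs(r.fun).max())
print('disc ctr top',Z(280,267,.082))
print('disc ctr scene',S(433,304,.082))
a,b=Z(185,272,.104),Z(262,270,.104);print('pointer',a,b,np.degrees(np.arctan2(*(a-b)[1::-1])))
print('start',Z(602,366,.092),S(282,127,.092)); print('trim axis',Z(598,146,.087),'jar',Z(421,88,.112),S(234,275,.112),'stopper',Z(54,476,.026))
C=[Z(105,68,.07),Z(680,48,.07),Z(705,462,.07),Z(122,487,.07)];print(np.round(C,4))
print('center',np.mean(C,0),'yaw',np.degrees(np.arctan2(*(C[0]-C[3])[1::-1])))
for n,u,v,z in[('flL',173,236,.14),('flS',199,193,.105),('cyl',336,131,.205),('beak',441,275,.07),('wash',454,169,.15)]:print(n,atz(t,u,v,z))
for n,d in [('z disc',(285,240)),('btn',(375,281)),('panel',(340,260)),('table',(200,330))]:
    u,v=d;q=t['z_map'][v,u];dd=ray(t,u,v);print(n,t['position']+dd*q)
```

```text
axis [ 0.53153606 -0.02387765] th0 113.20285240054801 0.002256290057756599
disc ctr top [ 0.53295349 -0.02401397  0.082     ]
disc ctr scene [ 0.53722052 -0.02046712  0.082     ]
pointer [0.53033953 0.01982149 0.104     ] [ 0.53181875 -0.01444234  0.104     ] 92.47199361802906
start [ 0.49121517 -0.16978275  0.092     ] [ 0.49535674 -0.16714362  0.092     ]
trim axis [ 0.59101453 -0.16936673  0.087     ] jar [ 0.61393057 -0.08370861  0.112     ] [ 0.61329587 -0.08509666  0.112     ] stopper [0.43019664 0.07954959 0.026     ]
[[ 0.6238  0.0584  0.07  ]
 [ 0.6391 -0.2126  0.07  ]
 [ 0.4466 -0.2231  0.07  ]
 [ 0.4314  0.0461  0.07  ]]
center [ 0.5352419  -0.08279415  0.07      ] yaw 3.6576588685694036
flL [0.56459865 0.18668109 0.14      ]
flS [0.64305293 0.15053944 0.105     ]
cyl [ 0.73555919 -0.07861174  0.205     ]
beak [ 0.50320746 -0.29892415  0.07      ]
wash [ 0.68889303 -0.2921655   0.15      ]
z disc [ 0.56254714 -0.0059198   0.08117829]
btn [ 0.49145086 -0.1694959   0.09223891]
panel [ 0.5275456  -0.10973431  0.0691035 ]
table [ 3.84502481e-01  1.54602132e-01 -3.01754568e-04]
```

```bash
cat >> h.py <<'E'
AX=np.array([.533,-.0235])
def rotv(phi,flip=1):
    c,s=np.cos(phi)*flip,np.sin(phi)*flip
    x=np.array([0,0,-1.]);y=np.array([c,s,0]);return R.from_matrix(np.c_[x,y,np.cross(x,y)]).as_rotvec()
def pose(deg,r=.032,off=.015,z=.089,flip=1,lag=0):
    p=np.radians(deg);b=np.array([np.cos(p),np.sin(p)]);n=np.array([b[1],-b[0]])
    q=AX+r*b-off*n
    return np.r_[q,z],rotv(p+np.radians(lag),flip)
E
python3 - <<'E'
from h import *
from cell import manip,inverse_kinematics as ik
for f in(1,-1):
  for d in(93,73,53,33,13,5):
    j=ik(*pose(d,flip=f));print(f,d,None if j is None else np.round(j,2))
  print(ik([.4915,-.1685,.15],rotv(np.radians(13),f)))
E
```

```text
1 93 [-0.03  0.11  2.08 -0.    0.95 -1.66]
1 73 [-0.03  0.13  2.06 -0.    0.95 -1.3 ]
1 53 [-0.03  0.15  2.03  0.    0.95 -0.95]
1 33 [-0.03  0.17  2.01 -0.    0.96 -0.61]
1 13 [-0.05  0.19  1.99 -0.    0.96 -0.27]
1 5 [-0.05  0.2   1.98 -0.    0.96 -0.14]
[-3.78212932e-01  4.48404697e-02  2.02662504e+00 -4.44089210e-16
  1.07012714e+00 -6.05105735e-01]
-1 93 [-0.03  0.11  2.08 -0.    0.95  1.49]
-1 73 [-0.03  0.13  2.06 -0.    0.95  1.84]
-1 53 [-0.03  0.15  2.03 -0.    0.95  2.19]
-1 33 [-0.03  0.17  2.01  0.    0.96  2.53]
-1 13 None
-1 5 None
[-0.37821293  0.04484047  2.02662504  0.          1.07012714  2.53648692]
```

Run:
```python
from h import *
from cell import manip,cams
manip.set_gripper(0.0)
p,r=pose(93,off=.045,z=.22);manip.move_pose(p,r)
p,r=pose(93,off=.035,z=.12);manip.move_linear(p)
s=manip.state();print(s['clock'],s['tool_pos'],p,s['contact_force'],s['gripper_width'])
for n in('scene','top'):
    c=cams.capture(n); im=c['image']; im=im[90:230,190:390] if n=='scene' else im[190:330,225:425]
    cv2.imwrite(f'pics/{n}1.png',cv2.resize(im,None,fx=4,fy=4,interpolation=cv2.INTER_CUBIC))
```

```text
4.4917 [0.49699208 0.00676526 0.12063861] [0.49637322 0.00662439 0.12      ] [-0.1993007   0.27662245  1.00709504] 0.0005055005064827788
```

View pics/scene1.png

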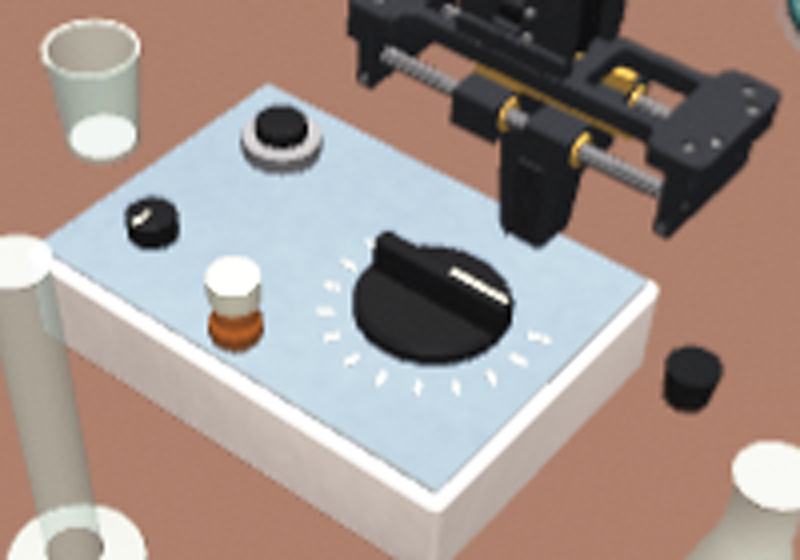

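View pics/top1.png

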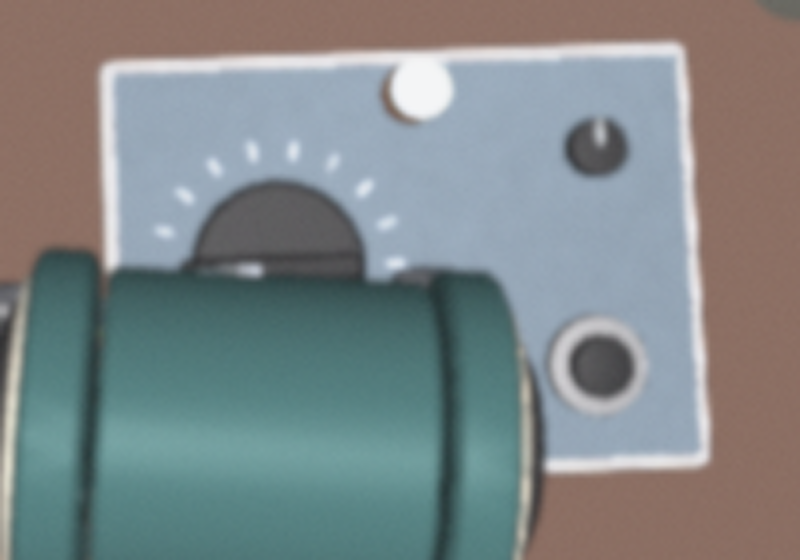

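The closed fingertip is narrow and clear of the bar. I'll descend, then push the first click while watching the force.

```bash
cat >> h.py <<'E'
def sweep(manip,a0,a1,step=3.,off=.015,lim=10,rate=.03,**k):
    n=int(np.ceil(abs(a1-a0)/step))
    for a in np.linspace(a0,a1,n+1)[1:]:
        p,r=pose(a,off=off,**k);manip.move_linear(p,rate=rate,rot=r)
        s=manip.state();f=np.array(s['contact_force']);t=np.radians(a);nn=np.array([np.sin(t),-np.cos(t),0])
        print(round(a,1),round(s['clock'],2),'Fn',round(f@nn,2),np.round(f,1),np.round(1e3*(s['tool_pos']-p),1))
        if np.linalg.norm(f[:2])>lim: print('STOP');return a
    return a1
def snap(cams,name):
    for n in('scene','top'):
        c=cams.capture(n);pickle.dump(c,open(f'pics/{n}{name}.pkl','wb'));im=c['image']; im=im[90:230,190:390] if n=='scene' else im[190:330,225:425]
        cv2.imwrite(f'pics/{n}{name}.png',cv2.resize(im,None,fx=4,fy=4,interpolation=cv2.INTER_CUBIC))
E
python3 - <<'E'
from h import *
from cell import manip,cams
p,r=pose(93,off=.035);manip.move_linear(p,rate=.05)
print(manip.state()['contact_force'])
p,r=pose(93,off=.020);manip.move_linear(p,rate=.05)
print(manip.state()['contact_force'])
sweep(manip,103,81)
snap(cams,'2')
E
```

```text
[-0.38420481  0.76176963 -0.27922054]
[-0.26304577  0.33789173 -0.32505798]
100.2 6.08 Fn 0.3 [ 0.3 -0.3  1.3] [-0.2  0.  -0.1]
97.5 6.33 Fn -0.59 [-0.5 -0.8 -0.2] [-0.5 -0.1 -0.2]
94.8 6.58 Fn -3.86 [-3.7 -1.8  2.8] [-1.1 -0.2 -0.2]
92.0 6.83 Fn -4.52 [-4.5 -1.9  2.2] [-1.  -0.2 -0.2]
89.2 7.08 Fn -0.76 [-0.8  0.2 -0.4] [ 0.2  0.1 -0.1]
86.5 7.33 Fn 0.12 [0.2 0.5 0.8] [1.  0.2 0.4]
83.8 7.58 Fn -0.22 [-0.3 -0.4  0.1] [0.5 0.1 0.2]
81.0 7.83 Fn 0.84 [ 0.8 -0.5 -0.7] [0.1 0.  0.1]
```

View pics/scene2.png

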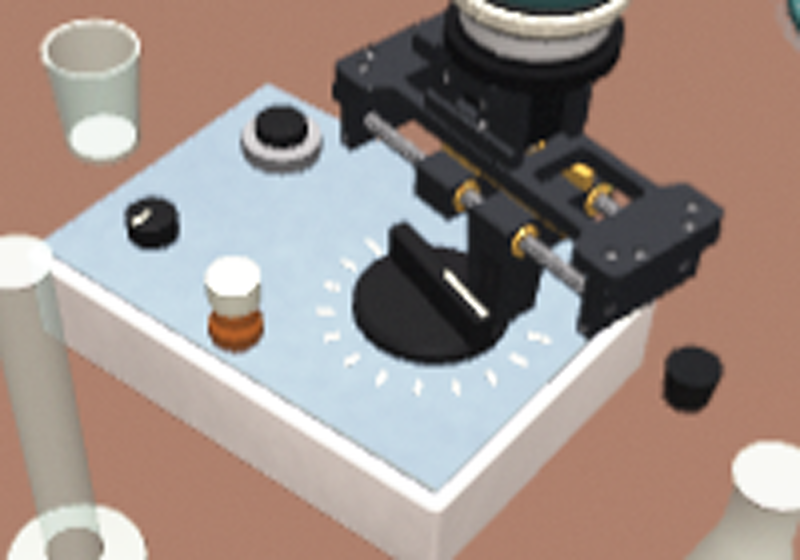

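One click is done, with the snap at nominal finger angle about 91°. I'll push on for three more snaps, expected near 71°, 51° and 31°, and stop well before a fifth at about 11°.

Run:
```python
from h import *
from cell import manip,cams
a=sweep(manip,81,44)
snap(cams,'3')
```

```text
78.2 8.18 Fn -0.64 [-0.5  0.8 -0.7] [-0.1 -0.  -0.1]
75.3 8.43 Fn -1.89 [-2.  -0.3  2.1] [-0.7 -0.  -0.2]
72.5 8.68 Fn -5.59 [-5.8  0.3  4.4] [-1.3  0.  -0.3]
69.6 8.93 Fn -4.13 [-4.3  0.3  1. ] [-0.6  0.  -0.3]
66.8 9.18 Fn 0.28 [ 0.2 -0.2 -0.1] [ 1.  -0.1  0.2]
63.9 9.43 Fn -0.06 [-0.1  0.  -1. ] [ 0.8 -0.1  0.4]
61.1 9.68 Fn 0.27 [0.4 0.2 0.9] [ 0.3 -0.   0.1]
58.2 9.93 Fn -0.12 [-0.   0.2 -0.5] [0.1 0.  0.1]
55.4 10.18 Fn -0.64 [-0.5  0.4 -0.3] [-0.4  0.  -0.2]
52.5 10.43 Fn -4.35 [-4.6  1.1  3. ] [-1.1  0.3 -0.3]
49.7 10.68 Fn -4.21 [-4.1  1.6  1.6] [-0.5  0.1 -0.3]
46.8 10.93 Fn 0.83 [ 0.9 -0.3  0.2] [ 0.7 -0.2  0.1]
44.0 11.18 Fn 1.07 [ 0.8 -0.7  0.1] [ 0.9 -0.2  0.4]
```

View pics/scene3.png

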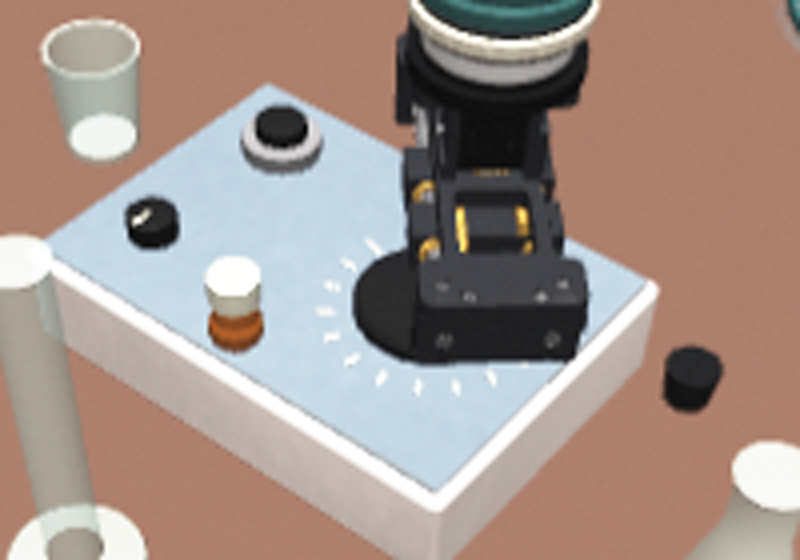

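The force trace shows three snaps, though the gripper hides the bar in this view. I'll push the fourth, back off, lift clear and look.

Run:
```python
from h import *
from cell import manip,cams
a=sweep(manip,44,27)
p,r=pose(a,off=.030);manip.move_linear(p,rate=.1)
p[2]=.17;manip.move_linear(p,rate=.15)
p[:]=[.43,-.10,.23];manip.move_linear(p,rate=.25)
manip.move_pose([.4915,-.1685,.22],rotv(np.radians(60)))
snap(cams,'4');print(manip.state()['clock'],manip.state()['contact_force'])
```

```text
41.2 11.53 Fn -0.82 [-0.8  0.3  0.1] [ 0.1 -0.   0.1]
38.3 11.78 Fn 0.25 [ 0.4  0.  -0.4] [ 0. -0.  0.]
35.5 12.03 Fn -0.46 [-0.1  0.5 -0.2] [-0.1  0.  -0.1]
32.7 12.28 Fn -2.92 [-2.2  2.   1.6] [-0.6  0.5 -0.1]
29.8 12.53 Fn -3.93 [-2.8  2.9  2.7] [-0.4  0.4 -0.1]
27.0 12.78 Fn -1.71 [-0.7  1.6 -0.9] [ 0.2 -0.2 -0.1]
15.4167 [ 0.71409623 -0.04251603  0.40959444]
```

View pics/scene4.png

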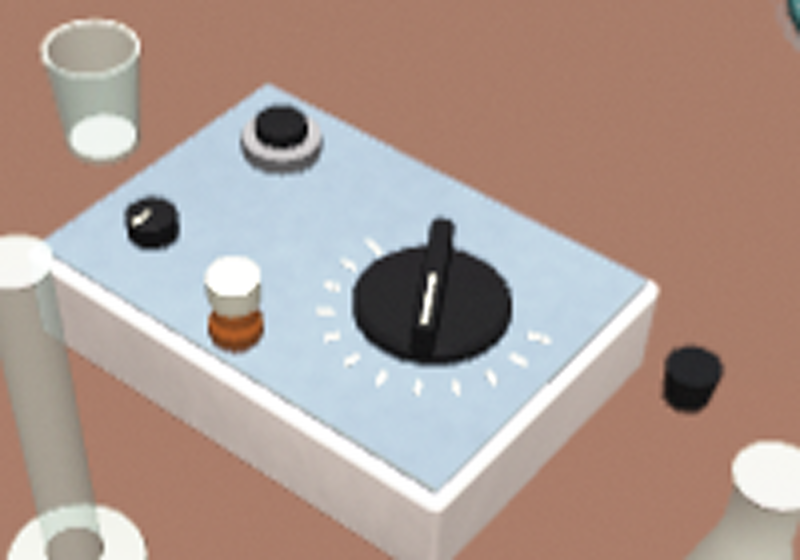

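View pics/top4.png

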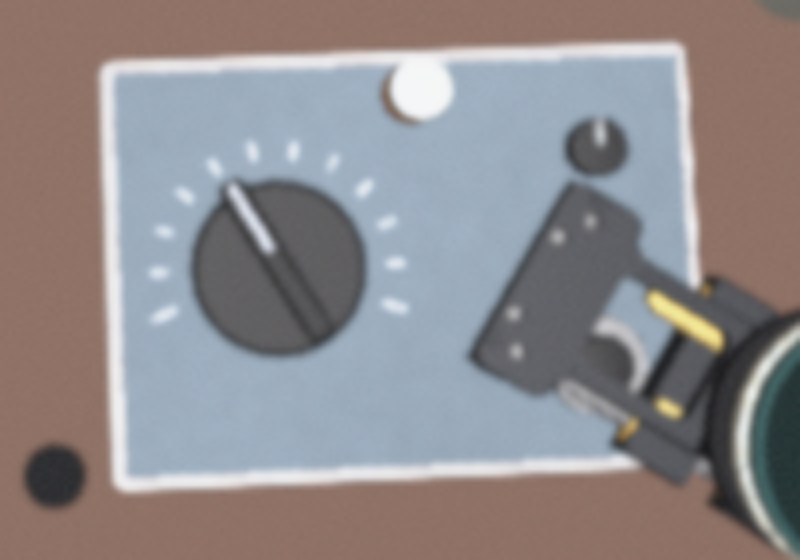

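The pointer is at tick 4 (about (213,166) zoomed), so it has moved only three clicks. The fourth had not passed half-way when I stopped. I'll go back and push again in smaller steps until the force drops.

Run:
```python
from h import *
from cell import manip,cams
p,r=pose(38,off=.030,z=.21);manip.move_pose([.45,-.05,.23],r)
manip.move_linear(p,rate=.25)
p[2]=.089;manip.move_linear(p,rate=.12)
a=sweep(manip,38,29,step=4.5)
peak=False
while a>18:
    b=sweep(manip,a,a-1.5,step=1.5,rate=.02)
    f=np.linalg.norm(np.array(manip.state()['contact_force'])[:2])
    a-=1.5
    if a<26.5 and f<1.2: break
snap(cams,'5')
p,r=pose(a,off=.030);manip.move_linear(p,rate=.1)
p[2]=.17;manip.move_linear(p,rate=.15)
p[:]=[.43,-.10,.23];manip.move_linear(p,rate=.25)
manip.move_pose([.4915,-.1685,.22],rotv(np.radians(60)))
snap(cams,'6');print(a,manip.state()['clock'],manip.state()['contact_force'])
```

```text
33.5 18.54 Fn -4.13 [-1.3  4.1  4.1] [0.  0.4 0.2]
29.0 18.79 Fn -3.0 [-0.1  3.4  1.3] [0.2 0.1 0. ]
27.5 19.04 Fn -1.59 [1.3 2.5 0.3] [ 0.3 -0.1  0. ]
26.0 19.29 Fn 0.51 [ 0.1 -0.5  0.5] [-0.1 -0.6 -0.2]
26.0 22.0417 [-0.2231657  -0.94509442  0.31212214]
```

View pics/top6.png

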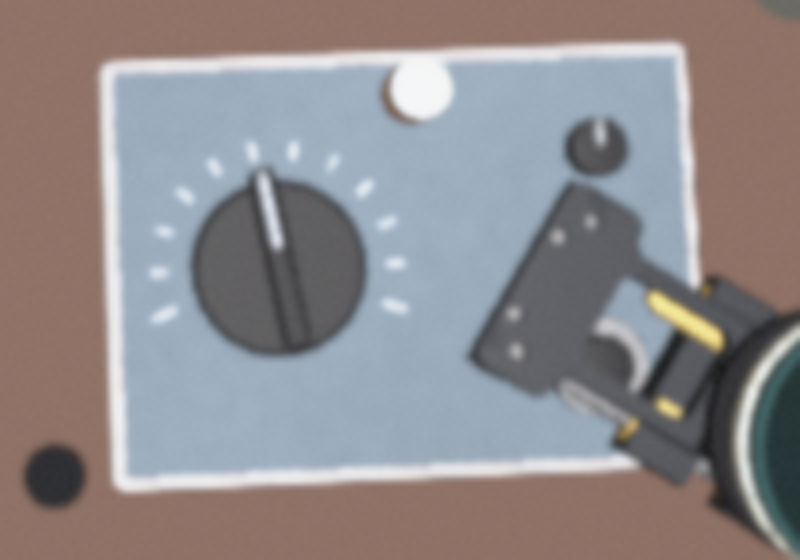

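View pics/scene6.png

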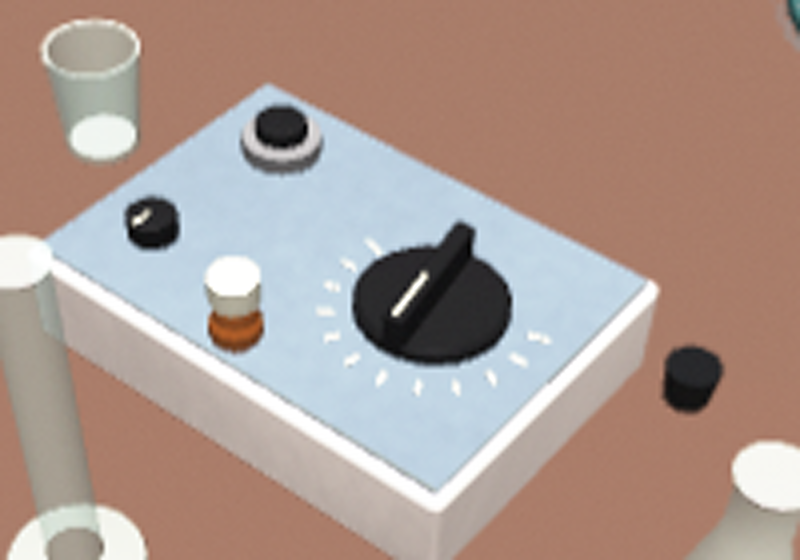

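The pointer now sits at tick 5 (tip at about (262,172) zoomed), which is four clicks. The button is next, pressed straight down in steps.

Run:
```python
from h import *
from cell import manip,cams
t=pickle.load(open('pics/top6.pkl','rb'))
Z=lambda u,v,z:atz(t,225+(u+.5)/4-.5,190+(v+.5)/4-.5,z)
a,b=Z(262,172,.104),Z(277,246,.104);print('ptr deg',np.degrees(np.arctan2(*(a-b)[1::-1])))
B=[.4925,-.169]
manip.move_linear([*B,.11],rate=.1);manip.dwell(.2)
f0=manip.state()['contact_force'][2]
manip.move_linear([*B,.093],rate=.05)
for z in np.arange(.092,.081,-.001):
    manip.move_linear([*B,z],rate=.02);manip.dwell(.15)
    s=manip.state();f=s['contact_force'];print(round(z,4),round(s['tool_pos'][2],4),np.round(f,1),round(s['clock'],2))
    if f[2]-f0>9: break
snap(cams,'7')
manip.move_linear([*B,.11],rate=.05);manip.move_linear([*B,.2],rate=.15)
manip.move_linear([.43,-.15,.25],rate=.2)
manip.dwell(.3);snap(cams,'8');print(manip.state()['clock'],manip.state()['contact_force'])
```

```text
ptr deg 12.385263844067689
0.092 0.0922 [-0.2 -0.1  1.3] 24.38
0.091 0.0911 [-1.1  0.4  2. ] 24.78
0.09 0.0901 [-0.7 -0.5  3.5] 25.18
0.089 0.0891 [-1.2  0.6  3.4] 25.58
0.088 0.0881 [-0.2  0.7  4.2] 25.98
0.087 0.0871 [0.2 0.1 4.9] 26.38
0.086 0.0864 [-1.6  1.5  5.6] 26.78
0.085 0.0863 [-4.   0.7 13.1] 27.18
29.6417 [-0.42744184  0.22263268 -0.47897946]
```

View pics/scene7.png

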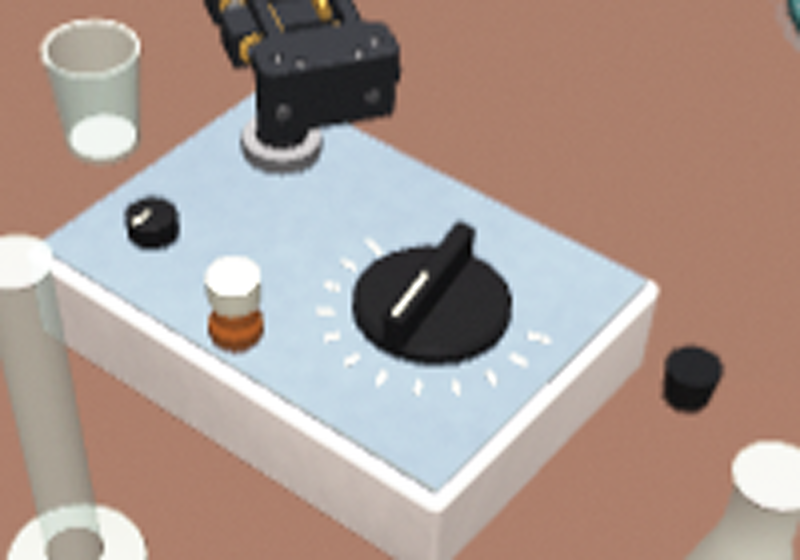

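View pics/scene8.png

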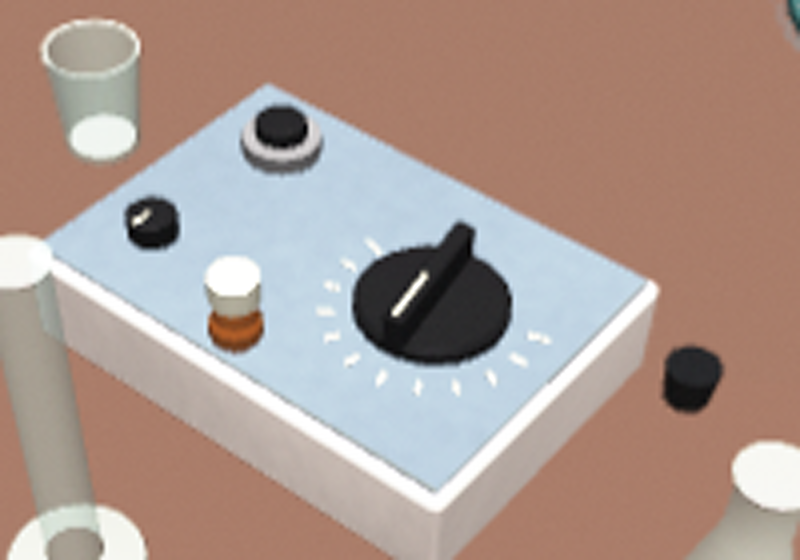

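View pics/top8.png

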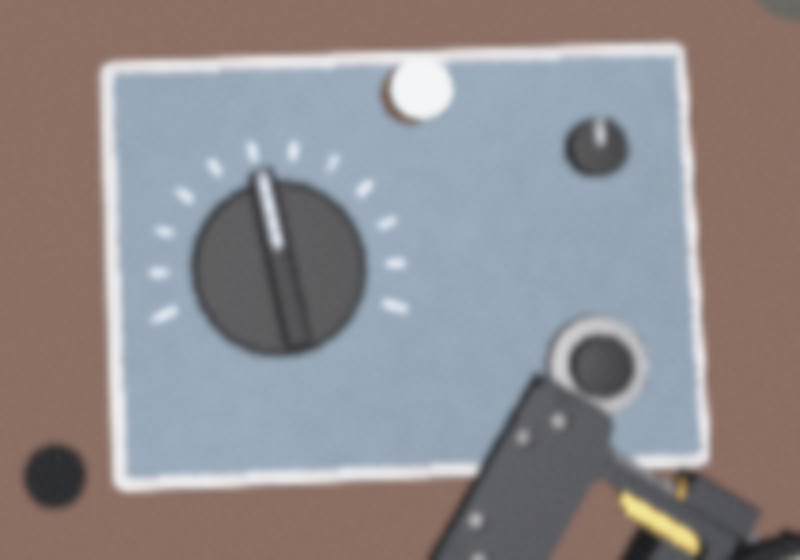

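The button ramped up to about 5.6 N, hit its hard stop about 6 mm down, and is up again. The dial is still at tick 5, and the knob, jar and stopper look unmoved.

```bash
python3 -c "
from cell import order,manip
order.close_job();print(manip.state()['clock'])"
```

```text
the job is handed in; nothing more can be done
the job is handed in; nothing more can be done
```

The dial is four clicks clockwise of where it started, and the start button was pressed fully in and came back up. I handed the job in at about 30 s on the robot's clock.

- **Dial:** I pushed the side of the bar with the shut fingertips, and the pushing forces I logged stayed under about 6 N. The fourth push first stopped short and the dial fell back to three clicks. I saw this in the picture and pushed that click again. Afterwards the pointer measured 12.4°, against 92.5° at the start: 80° clockwise, from tick 1 to tick 5.
- **Button:** the push force rose to about 5.6 N, then jumped to 13 N when the button hit its stop about 6 mm down. The picture taken afterwards shows it up again.
- **Last checks:** the last close-up pictures show the small knob, jar, stopper and beaker where they were. I did not re-measure the flasks, measuring cylinder or wash bottle at the end, but the arm kept clear of them throughout. The gripper was well above everything at hand-in.
- **Disagreement:** the two cameras placed the dial and the button about 5 mm apart. I used positions close to the top camera's.

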